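# Clear the jointer bed and hold the guard back for a knife check

## Robot

A 6-joint arm with a two-finger parallel gripper is mounted at the origin on the work surface. World frame = base frame: x ahead of the robot, y to its left, z up, the work surface at z = 0. Lengths are in mm, angles in rad, forces in N, time in s.
With the tool pointing down it reaches from about 275 to 975 mm from the base axis. Payload 8.4 kg.
Tool frame: the origin (TCP) lies midway between the tips of the shut fingers; the grasp point (between the pads) lies 19 mm behind it; z points along the fingers, y is the direction in which the jaws open and shut (so a half turn about z gives the same grasp; the last joint's range is limited). The gripper opens to 92 mm and grips with 3 to 60 N. Pads are 20 mm wide; open, the fingers measure 128 mm over their backs; the gripper's body (75 mm by 189 mm) begins 69 mm behind the grasp point.
Start: joints at [-1.267, 0.353, 1.633, -0, 1.155, -0.002], TCP at [188.158, -596.007, 180.983] pointing down, gripper open.
Joint ranges: [-2.63, 2.63], [-0.92, 2.1], [0.06, 2.66], [-1.3, 4.44], [0, 2.69], [-3.02, 3.02]. Speed limits (rad/s): [2.22, 2.22, 2.79, 3.14, 3.14, 3.14].

## Interface

Orientations are given as a unit quaternion [w, x, y, z].
In Python, from station import telemetry, imaging, r, nets gives the robot as it stands.
- The arm moves only by the tool arm_command, never from a script. Its argument "targets" is a list of rows, each an object with "linear": the shift along the tool's x, y, z in m, a list of three; "angular": the turn, a rotation vector about the tool's x, y, z in degrees, a list of three; "fingers": the finger opening in m, from 0 to 0.0919. A call has 1 to 12 rows; each row is the pose to reach, as a shift and turn from the pose measured when the call began, along the tool's axes at that moment; what a row does not reach only later rows make up. A row lasts 1/8 s, in which the tool goes at most 62.5 mm and 10.7 degrees, less where a joint would pass 70% of its speed; a pose out of reach is approached as far as the arm can. A call with a gripper value outside its range is refused whole. The fingers move at their own pace and stop on an object; "force" is the grip in N (left out, the last holds). Time passes only in rows, so rows that repeat a pose let the fingers close. It gives the time, the measured TCP pose, the force and the opening at its end, in the units of the state.
- telemetry.read_state(): the state, without advancing time (a new reading comes with each control period).
- imaging.capture(name): name is "scene" or "top"; returns (picture, depth): 480x640x3 uint8, red, green, blue; 480x640 float32, mm along the optical axis (not along the pixel's ray), 0 where there is no reading.
- imaging.get_calibration(name): a dict with "K" (3x3 intrinsics, pixels), "cam_to_world" (4x4, takes a point from camera to world coordinates). Camera axes: x right, y up, looking along -z (the intrinsics and any distortion apply to the point x, -y, -z); pixel columns grow to the right and rows downward; lengths in mm; the calibration is good to about 2 mm. A picture is of the moment at which its call begins. get_calibration takes no time and is no camera call.
- r.hand_in(): hands the job in, once; it reports no verdict.
Trained networks look in the newest picture that a camera, given by its name, has taken for a name from the list of things; names that differ only in an ending like _2 or _b are one class to them, and where a whole thing is asked for, a point or a joint stands for the part that bears it (a point fixed in the world has none). Each returns a list of dicts, best first, with "conf" (0 to 1); they miss things now and then, are a little off and sometimes report something else, mostly with a low value. They report only what shows in the picture. A call takes as long as a camera call. They do not tell look-alikes from the thing itself.
- nets.recognise(camera, query): "xy" ([column, row] in pixels, amid what is visible of it).
- nets.silhouettes(camera, query): "mask" (480x640 bool, what is visible of it) and "xy" ([column, row] in pixels, amid what is visible of it).
- nets.pinpoint(camera, query): "xy" ([column, row] in pixels: a listed point, or the origin of a listed thing).
The state is a dict: "time": time; "joint_positions": joint angles; "qvel": joint speeds; "joint_torque": joint torques, N m; "eef_pos": TCP position; "eef_rot": TCP orientation; "force": force on the tool from outside, world axes, zero at the start; "ft_torque": the same for the moment, N m; "width": finger opening in mm.
Only numpy, scipy, OpenCV 4.12 (cv2) and the standard library are available. Lean on these libraries where they do the work, as an engineer would, in place of code of your own. Each camera call takes 0.05 s, during which the arm holds its last target. There are 200 camera calls.

## Task

I am going to check the knives of the isolated benchtop jointer: pick the yellow push block off the infeed bed and hang it by the eye in its handle on the free brass peg of the white tool rack. Then swing the red cutter guard 80 degrees open against its spring, so that the cutterhead is fully uncovered but the guard stays off its stop, and keep holding it there with the fingers: your program finishes while still holding. Let nothing touch the cutterhead, and leave the try square, wax tin, spanner and wood offcut where they lie.

Things in the scene. Friction and masses are not known exactly. Their poses are not given: they have to be found in the camera images.
- jointer: Jointer, fixed. Bed tops 165 mm above the bench, x -78 to 78 mm; infeed bed y -330 to -25, outfeed bed y 25 to 330 mm, cutterhead between. Fence face at x = 74 mm, y -260 to 260, 87 mm above the beds. Origin at bench level under the middle of the bed width, on the cutterhead's centre line; z up, +y to the outfeed end, -x to the operator and robot.
- cutterhead: Dark steel drum with three bright knives, 49 mm diameter, 150 mm long, along the jointer's x in the 50 mm gap between the beds. Origin at its middle, 25.5 mm below the beds: its top is 1 mm below them. Nothing may touch it.
- guard (a joint): Angle of the red spring guard about its upright pivot, rad: 0 = closed over the cutterhead; grows counter-clockwise seen from above, its free end leaving the fence, over the outfeed bed, to the operator's side; stop at 1.62. 80 degrees is 1.40. The spring always drives it shut: 0.28 N m at 0, 0.35 N m more per rad, 0.77 N m at 80 degrees (7 N at 110 mm from the pivot).
- guard_pivot (a point): On the guard's pivot axis, at bed height; at x -108, y -40 mm from the jointer's origin. Turns with the guard: x along the guard away from the pivot (jointer's x when closed), z up. In this frame: hub radius 21 mm; body to x = 177 mm; straight infeed-side edge at y = -6 mm for x 10 to 175 mm, other side at y = 74 mm; z 4 to 24 mm, rib to 28 mm, pivot nut to 41 mm.
- guard_edge (a point): Point on the guard's straight infeed-side edge, 110 mm from the pivot, 14 mm above the beds; axes as guard_pivot: pushing this edge along its +y opens the guard.
- push_block: Push block, about 0.36 kg: yellow rubber-soled base 220 mm long (x), 70 mm wide (y), 20 mm high, and along its middle an upright plywood handle 18 mm thick (y -9 to 9 mm), 110 mm high overall. Starts standing on the infeed bed, roughly lengthwise. Origin at the middle of the underside; x along its length, z up.
- eye (a point): Centre of the hanging eye: a round hole 26 mm in diameter through the handle along the block's y, at the middle of the block's length, 80 mm above its underside and above its centre of mass (within 10 mm). Axes as push_block.
- grip_bar (a point): Middle of the handle's grip bar, 50 mm behind the eye (block's x = -50 mm): 18 mm thick (y), 26 mm high (84.5 to 110.5 mm above the underside), with the open hand hole below it (49 to 84 mm up, x -68 to -28 mm). A pinch across y from above leaves the eye free. Axes as push_block.
- rack: White tool rack, fixed: upright panel 400 mm wide, 16 mm thick, 304 mm high on a plywood foot; a square and two spanners hang flat on it, standing out less than 30 mm. Origin at bench level under the panel's middle; its face looks along -x, y along the panel.
- peg: Free brass peg, 10 mm diameter, 115 mm long, in the middle of the panel's width, 280 mm above the bench. Origin at its root on the panel's face; its x runs out along the peg, which rises 5 degrees outwards; z nearly up. The block hangs well with its eye 40 to 105 mm along it (the base is 35 mm wide to either side).
- peg_tip (a point): Outer end of the peg, 115 mm from its root; same axes as peg.
- try_square: Try square with dark wood stock 100 mm long and steel blade, 20 mm high, lying on the outfeed bed. Leave alone.
- wax_tin: Green wax tin, 72 mm diameter, 45 mm high, on the bench in front of the jointer. Leave alone.
- spanner: Steel spanner lying on the bench in front of the jointer. Leave alone.
- offcut: Brown wood offcut 55 x 100 x 22 mm, on the bench. Leave alone.
Mind the look-alikes: they are no part of the job. Leave any green look-alike of the push_block alone.

How it is judged (in metres and radians):
On the way, in this order (a step that is already met when the one before it is completed fails the run):
1. the push block hangs by its eye on the peg, let go and at rest (x of eye in the frame of peg between 0.03 and 0.113 m and y of eye in the frame of peg between -0.013 and 0.013 m and z of eye in the frame of peg between -0.014 and 0.004 m and contact force between push_block and peg above 1 N and contact force between push_block and the arm below 0.1 N and contact force between push_block and the fingers below 0.1 N and linear speed of push_block below 0.05 m/s), for 0.2 s.
2. the guard is swung back to 80 degrees (within 7) and held there by the fingers (value of joint guard between 1.274 and 1.518 rad and contact force between the fingers and guard above 1 N), for 0.5 s.
At the end, for the whole second after the job is handed in: The guard stands still at 80 degrees open (within 7 degrees: cutterhead uncovered, off its stop), the fingers pressing on it with more than 1 N, while the push block hangs at rest by its eye on the free peg, untouched by the robot (all of step 1 and all of step 2 and velocity of joint guard between -0.1 and 0.1 rad/s); the arm keeps its last pose, push and grip.
It fails at once if something touches the cutterhead (contact force between cutterhead and anything else above 0.5 N).
It fails at once if a bystander is moved more than 20 mm (distance of any of try_square, wax_tin, spanner, offcut from where it was at the start of the episode above 0.02 m).
It also fails if it takes over 69 s, if anything falls off the work surface, if the arm or the gripper's body presses on something with over 40 N, if the wrist force passes 120 N, or if a joint passes its speed limit or range.

## Working session

There is one attempt and no reset: what is moved stays moved. The work goes in short steps, Python scripts to look and compute and a tool call to move; the robot and the scene stay as the last step left them, time stands still between calls to the robot, and variables do not carry over. Pictures are saved under pics/ and viewed, about 8 in all and at most 12, crops included, and the job is handed in when it is done.

Besides the shell and the picture viewer there is one more tool, called after ">>>" as name([rows], argument=value, ...), one row to a line, values as JSON. arm_command: Moves the arm, as the interface text tells. Its arguments: {"type":"object","properties":{"targets":{"type":"array"},"force":{"type":"number"}},"required":["targets"]}

```bash
ls && mkdir -p pics
cat > h.py <<'E'
import numpy as np, cv2
from scipy.spatial.transform import Rotation as R
from station import telemetry, imaging, r, nets
def cloud(name):
    im,d=imaging.capture(name); c=imaging.get_calibration(name)
    K=np.array(c["K"]);T=np.array(c["cam_to_world"])
    v,u=np.mgrid[:480,:640]
    P=np.stack([(u-K[0,2])/K[0,0]*d,-(v-K[1,2])/K[1,1]*d,-d],-1)
    W=P@T[:3,:3].T+T[:3,3]; W[d==0]=np.nan
    return im,d,W
def save(n,im): cv2.imwrite("pics/"+n,cv2.cvtColor(im,cv2.COLOR_RGB2BGR))
E
python3 - <<'E'
from h import *
print(telemetry.read_state())
for n in("scene","top"):
    im,d,W=cloud(n); c=imaging.get_calibration(n); print(n,{k:np.round(v,3).tolist() if not isinstance(v,str) else v for k,v in c.items()})
    np.savez(n+"0.npz",im=im,W=W)
    save(n+"0.png",im)
    for q in("push_block","guard_pivot","guard_edge","eye","grip_bar","peg","peg_tip","jointer","rack","cutterhead","try_square","wax_tin","spanner","offcut"):
        for x in nets.pinpoint(n,q)[:3]:
            u,v=np.round(x["xy"]).astype(int); u=min(max(u,0),639);v=min(max(v,0),479)
            print(q,round(x["conf"],2),u,v,np.round(W[v,u]))
E
```

```text
pics
{'time': 0.0, 'joint_positions': array([-1.26741210e+00,  3.53642595e-01,  1.63411468e+00, -2.10212602e-05,
        1.15517564e+00, -2.36317827e-03]), 'qvel': array([ 2.31026110e-03,  1.89044690e-04, -1.26602683e-03, -2.74126435e-04,
        6.87178362e-05, -1.39540373e-04]), 'joint_torque': array([ 2.21698065e-04, -5.93847048e+01, -3.34215546e+01,  6.97541423e-02,
        2.34068558e-02, -8.02703380e-05]), 'eef_pos': array([ 187.98714826, -595.50983117,  180.27550573]), 'eef_rot': array([-6.61114391e-04,  9.88336686e-01,  1.52283112e-01, -1.09985810e-04]), 'force': array([ 0.47505328,  0.29467602, -0.217138  ]), 'ft_torque': array([ 0.01337998,  0.00153037, -0.03865011]), 'width': 92.00792802993026}
scene {'K': [[552.09, 0.0, 322.394], [0.0, 552.09, 238.629], [0.0, 0.0, 1.0]], 'cam_to_world': [[-0.206, -0.76, 0.616, 1314.768], [0.978, -0.163, 0.126, 141.753], [0.004, 0.629, 0.778, 1275.273], [0.0, 0.0, 0.0, 1.0]]}
push_block 0.98 120 294 [ 623. -557.   19.]
push_block 0.79 224 244 [ 522. -273.  187.]
push_block 0.78 159 217 [ 342. -561.   20.]
guard_pivot 0.76 292 234 [ 455. -1
[... 901 characters left out ...]
k 0.77 429 222 [ 492. -281.  207.]
push_block 0.58 520 301 [ 313. -551.   27.]
guard_pivot 0.72 366 252 [ 421. -128.  198.]
guard_edge 0.67 372 208 [ 538. -148.  163.]
eye 0.8 438 217 [ 491. -292.  263.]
eye 0.78 528 189 [ 599. -561.  115.]
eye 0.61 534 299 [ 312. -557.  111.]
grip_bar 0.97 548 282 [ 355. -596.  110.]
grip_bar 0.78 553 187 [ 604. -627.  116.]
grip_bar 0.63 459 220 [ 484. -341.  260.]
peg 0.74 108 199 [534. 467. 283.]
peg 0.59 313 284 [365.   6.   7.]
peg_tip 0.78 158 200 [606. 444.   5.]
rack 0.64 142 223 [530. 470.  47.]
try_square 0.89 258 219 [512. 138. 164.]
wax_tin 0.72 439 298 [ 321. -330.   47.]
spanner 0.7 313 281 [373.   6.   3.]
offcut 0.77 234 297 [329. 219.  22.]
```

View pics/scene0.png

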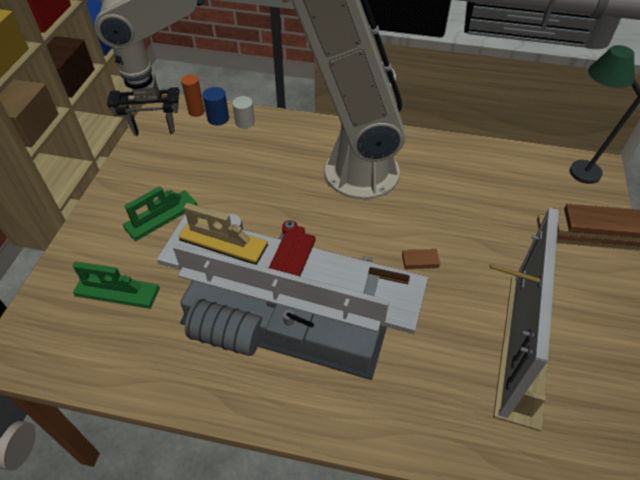

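View pics/top0.png

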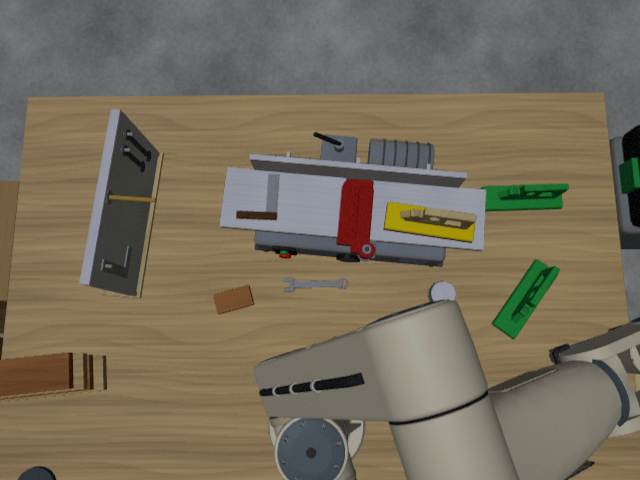

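The scene view shows the yellow block with a plywood handle at (224,244) on the infeed bed. Two green look-alikes stand on the bench at (120,294) and (159,217). The red guard is at (293,250), and the free peg runs from (490,266) to (540,280). The top view agrees: yellow block (429,222), green (523,196) and (525,299), peg (108..157,200). The only one that fits is the yellow block on the infeed bed. I'll measure and confirm it with a crop.

Run:
```python
from h import *
S=np.load("scene0.npz");T=np.load("top0.npz")
save("crop0.png",np.hstack([cv2.resize(S["im"][190:290,160:300],None,fx=2.8,fy=2.8),cv2.resize(T["im"][180:280,345:485],None,fx=2.8,fy=2.8)]))
def rng(P): return np.round(np.nanpercentile(P,[1,50,99],0)).tolist()
def rect(P): 
    c,s,a=cv2.minAreaRect(P[:,:2].astype(np.float32)); return np.round(c,1),np.round(s,1),round(a,2)
for n,D in(("scene",S),("top",T)):
    im=D["im"];W=D["W"];h=cv2.cvtColor(im,cv2.COLOR_RGB2HSV);H,Sa,V=[h[...,i].astype(int) for i in range(3)]
    z=W[...,2];near=(abs(W[...,0]-500)<120)&(abs(W[...,1]+290)<170)
    y=(H>18)&(H<32)&(Sa>170)&near&(abs(z-185)<12)
    P=W[y];print(n,"yellow",len(P),rng(P),rect(P))
    t=near&(z>215)&(z<285)&(Sa>40)&(H>8)&(H<32)&(W[...,0]<535)
    P=W[t];print(" handle",len(P),rng(P)); 
    Q=P[P[:,2]>np.nanpercentile(P[:,2],98)-8]; print(" handle top",len(Q),rng(Q),rect(Q),cv2.fitLine(Q[:,:2].astype(np.float32),2,0,.01,.01).ravel())
    g=((H<6)|(H>174))&(Sa>150)&(z>160)&(z<230)&(abs(W[...,1]+100)<120)
    P=W[g];print(" guard",len(P),rng(P),rect(P))
    b=(Sa<40)&(abs(z-165)<5)&(W[...,0]>380)&(W[...,0]<640)&(abs(W[...,1])<480)
    P=W[b];print(" bed",len(P),rng(P),rect(P))
    p=(H>12)&(H<32)&(Sa>90)&(z>255)&(z<310)&(W[...,1]>300)&(W[...,1]<500)&(W[...,0]>450)&(W[...,0]<640)
    P=W[p];print(" peg",len(P),rng(P)); print(np.round(P[np.argsort(P[:,1])][::max(1,len(P)//10)]))
    if len(P)>5: print(cv2.fitLine(P.astype(np.float32),2,0,.01,.01).ravel())
    q=(Sa<60)&(z>60)&(z<300)&(W[...,1]>400)&(W[...,1]<520)&(W[...,0]>330)&(W[...,0]<720)
    P=W[q];print(" panel",len(P),rng(P))
    tp=P[abs(P[:,2]-304)<8]; print(" paneltop",len(tp),rng(tp) if len(tp) else "",rect(tp) if len(tp) else "")
```

```text
scene yellow 718 [[487.0, -391.0, 174.0], [523.0, -253.0, 184.0], [551.0, -175.0, 190.0]] (array([ 506.2, -283.6]), array([217.2,  67.1]), 81.88)
 handle 1014 [[486.0, -372.0, 215.0], [505.0, -295.0, 250.0], [520.0, -216.0, 279.0]]
 handle top 306 [[484.0, -370.0, 270.0], [499.0, -311.0, 274.0], [514.0, -257.0, 280.0]] (array([ 496. , -313.9]), array([118.2,  23.9]), 80.76) [ 1.4088036e-01  9.9002665e-01  4.9894614e+02 -3.1157092e+02]
 guard 1360 [[430.0, -140.0, 183.0], [507.0, -99.0, 189.0], [573.0, -58.0, 195.0]] (array([-25.7, -70.3]), array([  90.2, 1204.6]), 86.49)
 bed 4904 [[454.0, -424.0, 160.0], [539.0, 46.0, 165.0], [636.0, 464.0, 170.0]] (array([524.6,  24.3]), array([235.3, 914.4]), 0.8)
 peg 234 [[529.0, 360.0, 280.0], [539.0, 414.0, 288.0], [548.0, 467.0, 296.0]]
[[534. 359. 294.]
 [532. 370. 294.]
 [533. 381. 292.]
 [539. 391. 295.]
 [540. 402. 286.]
 [539. 413. 284.]
 [536. 423. 289.]
 [539. 434. 286.]
 [540. 444. 290.]
 [543. 456. 283.]
 [540. 466. 286.]]
[ 1.0363064e-01  9.9044937e-01 -9.0943784e-02  5.3944263e+02
  4.1338971e+02  2.8833783e+02]
 panel 3062 [[346.0
[... 796 characters left out ...]
.0, 160.0], [553.0, -22.0, 165.0], [635.0, 464.0, 170.0]] (array([513.4,  22.8]), array([254.8, 915.2]), 0.37)
 peg 204 [[526.0, 357.0, 273.0], [534.0, 410.0, 290.0], [543.0, 466.0, 297.0]]
[[530. 355. 294.]
 [526. 367. 292.]
 [531. 377. 290.]
 [531. 388. 293.]
 [529. 399. 291.]
 [536. 410. 290.]
 [536. 421. 291.]
 [534. 432. 289.]
 [535. 443. 286.]
 [535. 453. 288.]
 [543. 465. 283.]]
[ 9.9539585e-02  9.8945236e-01 -1.0524198e-01  5.3416168e+02
  4.1120691e+02  2.8893292e+02]
 panel 5880 [[337.0, 443.0, 63.0], [512.0, 473.0, 197.0], [712.0, 491.0, 299.0]]
 paneltop 182 [[345.0, 449.0, 296.0], [552.0, 468.0, 299.0], [717.0, 507.0, 300.0]] (array([529.2, 478.3]), array([ 24.3, 384.1]), 84.17)
```

View pics/crop0.png

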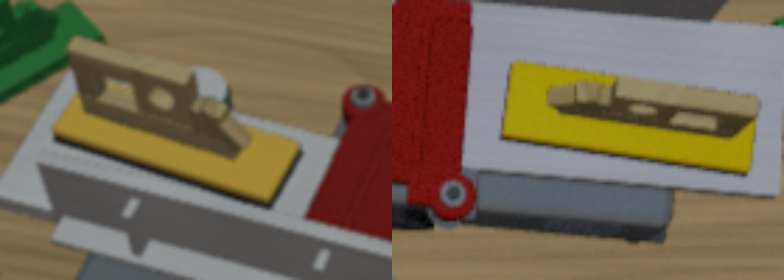

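Confirmed: the yellow-soled block with the plywood handle is the only one on the infeed bed, with the eye in the middle and the grip bar at the robot-right end. I'll work out the first moves.

```bash
cat >> h.py <<'E'
def rel(p,phi,p0=None,phi0=None):
    "shift (m) and turn (deg) in tool axes to world TCP p, jaw yaw phi (deg), tool down; from state, or from a planned pose"
    def rot(f):
        f=np.radians(f);y=np.array([np.cos(f),np.sin(f),0]);z=np.array([0,0,-1.]);return R.from_matrix(np.stack([np.cross(y,z),y,z],1))
    if p0 is None:
        s=telemetry.read_state();p0=s["eef_pos"];q=s["eef_rot"];R0=R.from_quat([q[1],q[2],q[3],q[0]])
    else: R0=rot(phi0)
    print("lin",np.round(R0.inv().apply(np.array(p)-p0)/1000,4).tolist(),"ang",np.round((R0.inv()*rot(phi)).as_rotvec(degrees=True),2).tolist())
E
python3 - <<'E'
from h import *
rel([493,-335.5,330],-8.5)
E
```

```text
lin [0.3691, -0.1567, -0.149] ang [-0.0, -0.0, -63.98]
```

>>> arm_command([
  {"linear": [0.05, -0.02, -0.06], "angular": [0, 0, -9], "fingers": 0.0919},
  {"linear": [0.1, -0.04, -0.09], "angular": [0, 0, -18], "fingers": 0.0919},
  {"linear": [0.15, -0.063, -0.12], "angular": [0, 0, -27], "fingers": 0.0919},
  {"linear": [0.2, -0.085, -0.149], "angular": [0, 0, -36], "fingers": 0.08},
  {"linear": [0.25, -0.106, -0.149], "angular": [0, 0, -45], "fingers": 0.07},
  {"linear": [0.3, -0.127, -0.149], "angular": [0, 0, -54], "fingers": 0.06},
  {"linear": [0.34, -0.144, -0.149], "angular": [0, 0, -60], "fingers": 0.06},
  {"linear": [0.3691, -0.1567, -0.149], "angular": [0, 0, -63.98], "fingers": 0.06},
  {"linear": [0.3691, -0.1567, -0.149], "angular": [0, 0, -63.98], "fingers": 0.06},
  {"linear": [0.3691, -0.1567, -0.149], "angular": [0, 0, -63.98], "fingers": 0.06},
])

```text
time: 2.75
eef_pos: [492.4, -335.9, 329.9]
eef_rot: [-0.0, 0.758, 0.652, -0.0]
force: [-0.4, -0.6, -0.2]
width: 59.9
```

Run:
```python
from h import *
rel([493,-335.5,243],-8.5)
im,d,W=cloud("scene"); save("s1.png",cv2.resize(im[130:310,120:360],(720,540))); im,d,W=cloud("top")
for n in("scene","top"):
  for q in("eye","grip_bar"): print(n,q,[(round(x["conf"],2),np.round(x["xy"]).tolist()) for x in nets.pinpoint(n,q)])
```

```text
lin [0.0005, 0.0006, 0.0869] ang [-0.03, 0.02, -0.05]
scene eye [(0.89, [157.0, 197.0]), (0.77, [218.0, 221.0]), (0.62, [105.0, 276.0])]
scene grip_bar [(0.79, [88.0, 270.0]), (0.63, [136.0, 205.0]), (0.57, [204.0, 210.0])]
top eye [(0.93, [534.0, 299.0]), (0.85, [437.0, 214.0])]
top grip_bar [(0.91, [549.0, 278.0]), (0.82, [551.0, 188.0]), (0.66, [434.0, 215.0]), (0.25, [110.0, 195.0])]
```

View pics/s1.png

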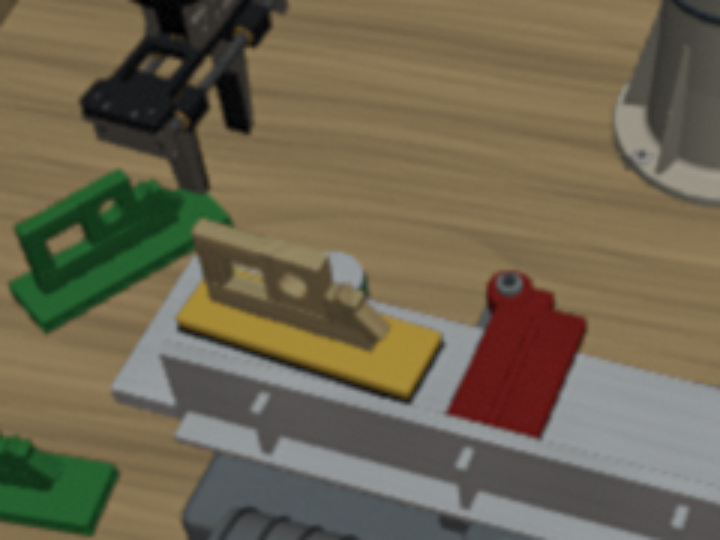

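The gripper hovers over the plywood end of the yellow block with its fingers either side of the grip bar. I'll project the planned points to check alignment.

```bash
cat >> h.py <<'E'
def proj(name,p):
    c=imaging.get_calibration(name);K=np.array(c["K"]);T=np.array(c["cam_to_world"])
    q=T[:3,:3].T@(np.array(p,float)-T[:3,3]);q=q*[1,-1,-1];return np.round((K@q)[:2]/q[2],1)
E
python3 - <<'E'
from h import *
for n in("scene","top"):
    for k,p in dict(tcp=[492.4,-335.9,330],grip=[493,-335.5,262.5],eye=[500.5,-286,245]).items(): print(n,k,proj(n,p))
E
```

```text
scene tcp [194.4 192.4]
scene grip [199.3 211.6]
scene eye [218.6 221.8]
top tcp [464.1 209.2]
top grip [456.8 216. ]
top eye [433.8 214.8]
```

Projections match the picture: the eye is within 1 px in scene, and the hand hole is where expected. Descending and gripping.

>>> arm_command([
  {"linear": [0.0005, 0.0006, 0.03], "angular": [0, 0, 0], "fingers": 0.06},
  {"linear": [0.0005, 0.0006, 0.06], "angular": [0, 0, 0], "fingers": 0.06},
  {"linear": [0.0005, 0.0006, 0.08], "angular": [0, 0, 0], "fingers": 0.06},
  {"linear": [0.0005, 0.0006, 0.0869], "angular": [0, 0, 0], "fingers": 0.06},
  {"linear": [0.0005, 0.0006, 0.0869], "angular": [0, 0, 0], "fingers": 0.03},
  {"linear": [0.0005, 0.0006, 0.0869], "angular": [0, 0, 0], "fingers": 0.01},
  {"linear": [0.0005, 0.0006, 0.0869], "angular": [0, 0, 0], "fingers": 0.0},
  {"linear": [0.0005, 0.0006, 0.0869], "angular": [0, 0, 0], "fingers": 0.0},
  {"linear": [0.0005, 0.0006, 0.0869], "angular": [0, 0, 0], "fingers": 0.0},
  {"linear": [0.0005, 0.0006, 0.0869], "angular": [0, 0, 0], "fingers": 0.0},
], force=50)

```text
time: 4.3
eef_pos: [493.1, -335.7, 243.2]
eef_rot: [0.0, 0.758, 0.652, -0.0]
force: [0.3, -0.2, 0.0]
width: 1.9
```

The opening is only 1.9 mm, so the grasp missed the bar. I'll look.

Run:
```python
from h import *
im,d,W=cloud("scene"); a=cv2.resize(im[170:290,150:290],None,fx=2.8,fy=2.8)
im,d,W=cloud("top");b=cv2.resize(im[160:280,360:500],None,fx=2.8,fy=2.8)
save("s2.png",np.hstack([a,b])); s=telemetry.read_state();print(s["width"],s["force"],s["time"])
```

```text
0.4131676479182311 [-0.35758346  0.12958801 -0.88245496] 4.4
```

View pics/s2.png

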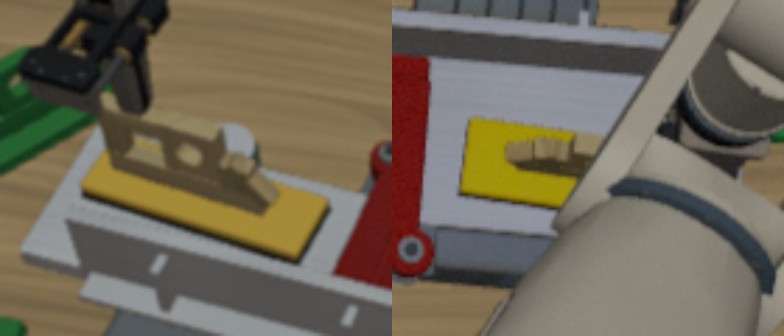

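Run:
```python
from h import *
s=telemetry.read_state();print(s["joint_positions"],s["eef_pos"],s["eef_rot"])
for n in("scene","top"):
    im,d,W=cloud(n); np.savez(n+"2.npz",im=im,W=W)
    z=W[...,2]; V=im.max(-1).astype(int)
    m=(z>278)&(z<420)&(abs(W[...,0]-480)<150)&(abs(W[...,1]+330)<150)
    for a in range(280,420,15):
        k=m&(z>=a)&(z<a+15); P=W[k]
        if len(P)>5: print(n,a,len(P),np.round(np.percentile(P[:,:2],[2,50,98],0)).tolist())
```

```text
[-6.00158982e-01  2.56207512e-01  1.62652920e+00 -5.01569649e-05
  1.25877824e+00 -4.50444705e-01] [ 493.0840387 -335.6571276  243.1776856] [ 4.36826700e-05  7.58004085e-01  6.52249802e-01 -1.30735884e-05]
scene 280 52 [[483.0, -345.0], [503.0, -327.0], [508.0, -305.0]]
scene 295 59 [[479.0, -346.0], [503.0, -327.0], [509.0, -322.0]]
scene 310 59 [[481.0, -343.0], [506.0, -327.0], [511.0, -323.0]]
scene 325 50 [[478.0, -338.0], [501.0, -325.0], [511.0, -321.0]]
scene 340 18 [[504.0, -348.0], [510.0, -328.0], [515.0, -325.0]]
scene 355 53 [[415.0, -377.0], [572.0, -333.0], [582.0, -292.0]]
scene 370 349 [[414.0, -371.0], [522.0, -315.0], [582.0, -292.0]]
scene 385 379 [[413.0, -371.0], [516.0, -317.0], [587.0, -292.0]]
scene 400 896 [[403.0, -373.0], [529.0, -328.0], [588.0, -293.0]]
scene 415 51 [[458.0, -356.0], [500.0, -313.0], [513.0, -307.0]]
top 370 29 [[472.0, -341.0], [497.0, -314.0], [580.0, -303.0]]
top 385 61 [[478.0, -321.0], [490.0, -312.0], [587.0, -304.0]]
top 400 53 [[446.0, -352.0], [565.0, -321.0], [589.0, -311.0]]
top 415 6 [[450.0, -346.0], [450.0, -339.0], [452.0, -333.0]]
```

Run:
```python
from h import *
for f in("scene0","scene2","top0","top2"):
    D=np.load(f+".npz");im=D["im"];W=D["W"];h=cv2.cvtColor(im,cv2.COLOR_RGB2HSV).astype(int);H,S=h[...,0],h[...,1];z=W[...,2]
    near=(abs(W[...,0]-500)<120)&(abs(W[...,1]+290)<170)
    y=(H>18)&(H<32)&(S>170)&near&(abs(z-185)<12)
    c,s,a=cv2.minAreaRect(W[y][:,:2].astype(np.float32));print(f,"yellow",y.sum(),np.round(c,1),np.round(s,1),round(a,1))
    t=near&(z>215)&(z<290)&(S>40)&(H>8)&(H<32)
    for yy in range(-380,-210,20):
        k=t&(abs(W[...,1]-yy)<10); P=W[k]
        if len(P)>5: print(yy,len(P),"x",np.round(np.percentile(P[:,0],[2,50,98])),"z",np.round(np.percentile(P[:,2],[2,50,98])))
```

```text
scene0 yellow 718 [ 506.2 -283.6] [217.2  67.1] 81.9
-380 19 x [489. 496. 498.] z [217. 253. 273.]
-360 165 x [484. 497. 501.] z [215. 250. 278.]
-340 95 x [486. 499. 504.] z [216. 271. 279.]
-320 105 x [488. 503. 507.] z [216. 270. 279.]
-300 160 x [491. 506. 511.] z [217. 256. 277.]
-280 147 x [493. 509. 514.] z [219. 261. 278.]
-260 160 x [497. 512. 516.] z [218. 251. 277.]
-240 97 x [503. 516. 520.] z [216. 240. 250.]
-220 65 x [504. 513. 522.] z [216. 223. 243.]
scene2 yellow 630 [ 505.1 -283. ] [218.1  69.6] 80.4
-380 13 x [483. 495. 497.] z [216. 245. 274.]
-360 148 x [483. 496. 500.] z [216. 246. 277.]
-340 71 x [488. 501. 507.] z [215. 263. 289.]
-320 117 x [484. 502. 508.] z [216. 271. 285.]
-300 162 x [491. 506. 510.] z [219. 255. 278.]
-280 146 x [494. 509. 513.] z [217. 260. 277.]
-260 157 x [497. 512. 517.] z [218. 252. 278.]
-240 97 x [503. 515. 520.] z [216. 238. 250.]
-220 70 x [504. 514. 522.] z [215. 223. 242.]
top0 yellow 1369 [ 498.5 -287.4] [218.8  68.7] 80.7
-380 25 x [478. 483. 495.] z [227. 271. 278.]
-360 120 x [478. 483. 497.] z [217. 273. 279.]
-340 93 x [482. 489. 604.] z [216. 274. 279.]
-320 97 x [485. 491. 502.] z [215. 274. 281.]
-300 122 x [488. 492. 505.] z [217. 271. 279.]
-280 110 x [491. 495. 508.] z [221. 272. 281.]
-260 117 x [495. 500. 513.] z [218. 251. 278.]
-240 91 x [497. 504. 515.] z [217. 243. 250.]
-220 56 x [502. 509. 519.] z [215. 221. 235.]
top2 yellow 752 [ 508.6 -227.9] [98.  68.3] 81.5
-280 43 x [493. 500. 510.] z [220. 274. 280.]
-260 116 x [495. 500. 513.] z [219. 250. 278.]
-240 92 x [498. 503. 516.] z [217. 242. 252.]
-220 52 x [501. 509. 519.] z [215. 223. 235.]
```

The block hasn't moved. The fingers seem to end at the handle's top, about z 278, although the TCP reads 243. I'll check the gripper's height in the start picture.

Run:
```python
from h import *
D=np.load("scene0.npz");W=D["W"];im=D["im"]
u,v=np.meshgrid(np.arange(640),np.arange(480))
for a in range(150,340,15):
    k=(W[...,2]>=a)&(W[...,2]<a+15)&(abs(W[...,0]-188)<150)&(abs(W[...,1]+596)<150)&(u<190)&(u>100)
    P=W[k]
    if len(P)>3: print(a,len(P),np.round(np.percentile(P[:,:2],[2,50,98],0)).tolist())
D=np.load("scene2.npz");W=D["W"];im=D["im"]
print("column of pixels through the fingers now")
for vv in range(186,226,2): print(vv,[(np.round(W[vv,uu]).tolist(),D["im"][vv,uu].tolist()) for uu in (196,200)])
```

```text
210 35 [[168.0, -646.0], [197.0, -635.0], [213.0, -537.0]]
225 56 [[168.0, -647.0], [198.0, -635.0], [216.0, -534.0]]
240 57 [[165.0, -649.0], [195.0, -635.0], [217.0, -533.0]]
255 65 [[168.0, -649.0], [193.0, -635.0], [216.0, -530.0]]
270 63 [[159.0, -652.0], [200.0, -637.0], [218.0, -531.0]]
285 33 [[179.0, -651.0], [208.0, -640.0], [218.0, -528.0]]
300 110 [[169.0, -666.0], [206.0, -601.0], [242.0, -503.0]]
315 337 [[159.0, -666.0], [206.0, -606.0], [243.0, -506.0]]
330 529 [[140.0, -683.0], [196.0, -600.0], [241.0, -498.0]]
column of pixels through the fingers now
186 [([521.0, -311.0, 385.0], [23, 24, 27]), ([510.0, -307.0, 375.0], [8, 11, 12])]
188 [([526.0, -310.0, 384.0], [41, 34, 22]), ([514.0, -306.0, 373.0], [20, 20, 19])]
190 [([528.0, -310.0, 379.0], [58, 46, 25]), ([490.0, -321.0, 338.0], [38, 36, 34])]
192 [([525.0, -313.0, 369.0], [33, 28, 22]), ([489.0, -323.0, 330.0], [44, 43, 39])]
194 [([506.0, -325.0, 341.0], [52, 49, 44]), ([491.0, -323.0, 325.0], [31, 30, 28])]
196 [([507.0, -326.0, 335.0], [52, 49, 44]), ([491.0, -324.0, 319.0], [25, 25, 21])]
198 [([508.0, -3
[... 483 characters left out ...]
 43, 40])]
210 [([505.0, -336.0, 282.0], [79, 71, 54]), ([506.0, -325.0, 285.0], [70, 64, 54])]
212 [([501.0, -340.0, 270.0], [92, 80, 58]), ([502.0, -329.0, 272.0], [115, 102, 73])]
214 [([503.0, -340.0, 263.0], [80, 68, 49]), ([507.0, -327.0, 272.0], [84, 73, 51])]
216 [([499.0, -344.0, 251.0], [71, 62, 42]), ([501.0, -332.0, 256.0], [78, 66, 46])]
218 [([488.0, -352.0, 229.0], [76, 66, 50]), ([308.0, -446.0, 5.0], [120, 107, 85])]
220 [([490.0, -352.0, 224.0], [69, 59, 42]), ([459.0, -359.0, 188.0], [157, 137, 83])]
222 [([491.0, -353.0, 217.0], [80, 70, 51]), ([488.0, -344.0, 216.0], [144, 129, 86])]
224 [([495.0, -352.0, 214.0], [122, 112, 81]), ([492.0, -343.0, 213.0], [131, 121, 88])]
```

Run:
```python
from h import *
D=np.load("scene0.npz");W=D["W"];im=D["im"]
for uu in (134,136,138,168,170,172): 
    print(uu,[(vv,np.round(W[vv,uu]).tolist()) for vv in range(118,140,2)])
print(proj("scene",[188+.301*55,-596-.954*55,181]),proj("scene",[188-.301*55,-596+.954*55,181]))
save("c3.png",cv2.resize(im[80:150,95:195],None,fx=6,fy=6))
```

```text
134 [(118, [188.0, -643.0, 259.0]), (120, [199.0, -638.0, 261.0]), (122, [206.0, -635.0, 260.0]), (124, [206.0, -637.0, 252.0]), (126, [214.0, -634.0, 252.0]), (128, [211.0, -638.0, 242.0]), (130, [213.0, -638.0, 237.0]), (132, [211.0, -642.0, 227.0]), (134, [213.0, -643.0, 221.0]), (136, [-9.0, -804.0, -1.0]), (138, [6.0, -796.0, 4.0])]
136 [(118, [-95.0, -833.0, 5.0]), (120, [-100.0, -838.0, -9.0]), (122, [-78.0, -826.0, 1.0]), (124, [192.0, -641.0, 240.0]), (126, [198.0, -638.0, 239.0]), (128, [204.0, -636.0, 237.0]), (130, [209.0, -635.0, 233.0]), (132, [215.0, -633.0, 231.0]), (134, [209.0, -639.0, 218.0]), (136, [-7.0, -795.0, 2.0]), (138, [2.0, -791.0, 1.0])]
138 [(118, [-99.0, -827.0, 3.0]), (120, [-85.0, -820.0, 6.0]), (122, [-84.0, -822.0, -3.0]), (124, [-70.0, -815.0, 1.0]), (126, [-56.0, -808.0, 4.0]), (128, [-54.0, -809.0, -3.0]), (130, [188.0, -643.0, 215.0]), (132, [197.0, -639.0, 216.0]), (134, [-26.0, -797.0, -5.0]), (136, [-13.0, -791.0, -2.0]), (138, [-3.0, -787.0, -3.0])]
168 [(118, [nan, nan, nan]), (120, [185.0, -539.0, 267.0]), (122, [179.0, -545.0, 254.0]), (1
[... 247 characters left out ...]
[178.0, -536.0, 269.0]), (120, [183.0, -534.0, 266.0]), (122, [186.0, -535.0, 261.0]), (124, [179.0, -540.0, 248.0]), (126, [178.0, -542.0, 239.0]), (128, [185.0, -540.0, 238.0]), (130, [181.0, -544.0, 227.0]), (132, [181.0, -546.0, 219.0]), (134, [-49.0, -687.0, -5.0]), (136, [-36.0, -681.0, -2.0]), (138, [-24.0, -676.0, -0.0])]
172 [(118, [176.0, -531.0, 268.0]), (120, [183.0, -528.0, 267.0]), (122, [178.0, -533.0, 255.0]), (124, [176.0, -536.0, 246.0]), (126, [182.0, -534.0, 244.0]), (128, [181.0, -536.0, 235.0]), (130, [178.0, -540.0, 225.0]), (132, [176.0, -542.0, 215.0]), (134, [-45.0, -677.0, 0.0]), (136, [-39.0, -676.0, -3.0]), (138, [-22.0, -667.0, 4.0])]
[137.  142.3] [174.6 140. ]
```

View pics/c3.png

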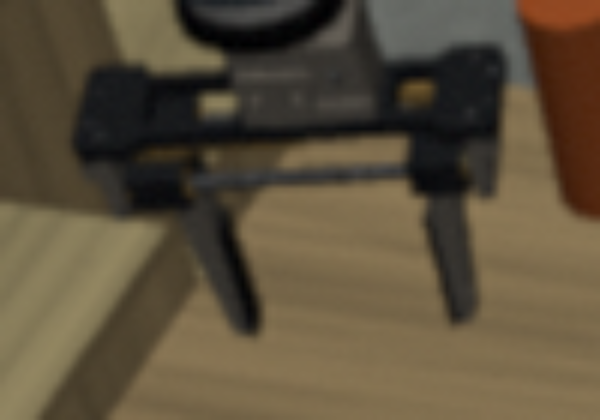

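The fingers' true tips are about 33 mm higher than the telemetry TCP says: about 213 against 181 at the start, and about 278 against 243 here. Positions in x and y agree. I'll allow for that offset (true z ≈ reported + 34), reopen and go down further.

>>> arm_command([
  {"linear": [0, 0, -0.01], "angular": [0, 0, 0], "fingers": 0.06},
  {"linear": [0, 0, -0.01], "angular": [0, 0, 0], "fingers": 0.06},
  {"linear": [0, 0, -0.01], "angular": [0, 0, 0], "fingers": 0.06},
  {"linear": [0, 0, -0.01], "angular": [0, 0, 0], "fingers": 0.06},
  {"linear": [0, 0, -0.01], "angular": [0, 0, 0], "fingers": 0.06},
  {"linear": [0, 0, 0.01], "angular": [0, 0, 0], "fingers": 0.06},
  {"linear": [0, 0, 0.024], "angular": [0, 0, 0], "fingers": 0.06},
  {"linear": [0, 0, 0.034], "angular": [0, 0, 0], "fingers": 0.06},
  {"linear": [0, 0, 0.034], "angular": [0, 0, 0], "fingers": 0.06},
], force=50)

```text
time: 5.62
eef_pos: [492.7, -335.4, 208.3]
eef_rot: [-0.001, 0.758, 0.652, -0.0]
force: [-0.7, -0.3, -0.1]
width: 60.3
```

>>> arm_command([
  {"linear": [0, 0, 0], "angular": [0, 0, 0], "fingers": 0.03},
  {"linear": [0, 0, 0], "angular": [0, 0, 0], "fingers": 0.015},
  {"linear": [0, 0, 0], "angular": [0, 0, 0], "fingers": 0.0},
  {"linear": [0, 0, 0], "angular": [0, 0, 0], "fingers": 0.0},
  {"linear": [0, 0, 0], "angular": [0, 0, 0], "fingers": 0.0},
  {"linear": [0, 0, 0], "angular": [0, 0, 0], "fingers": 0.0},
], force=50)

```text
time: 6.38
eef_pos: [492.8, -335.4, 208.3]
eef_rot: [-0.001, 0.758, 0.652, -0.0]
force: [0.7, -0.2, -0.1]
width: 17.5
```

Gripped at 17.5 mm. Lifting clear, then computing the carry.

>>> arm_command([
  {"linear": [0, 0, -0.01], "angular": [0, 0, 0], "fingers": 0.0},
  {"linear": [0, 0, -0.03], "angular": [0, 0, 0], "fingers": 0.0},
  {"linear": [0, 0, -0.055], "angular": [0, 0, 0], "fingers": 0.0},
  {"linear": [0, 0, -0.085], "angular": [0, 0, 0], "fingers": 0.0},
  {"linear": [0, 0, -0.115], "angular": [0, 0, 0], "fingers": 0.0},
  {"linear": [0, 0, -0.14], "angular": [0, 0, 0], "fingers": 0.0},
  {"linear": [0, 0, -0.14], "angular": [0, 0, 0], "fingers": 0.0},
], force=55)

```text
time: 7.25
eef_pos: [493.6, -336.1, 350.5]
eef_rot: [0.001, 0.758, 0.652, 0.0]
force: [0.2, 0.1, -3.8]
width: 17.5
```

Run:
```python
from h import *
s=telemetry.read_state();print(s["eef_pos"],s["force"],s["width"])
E=np.array([526.2,306.5,384.4]);rel(E+[49.7,-5.3,-36.7],84.3)
rel([540,0,348],40)
D=np.load("scene2.npz")
im,d,W=cloud("scene");save("s4.png",cv2.resize(im[100:300,120:360],(720,600)))
```

```text
[ 493.62439961 -336.08632684  350.51227793] [ 0.19706847  0.14409817 -3.78263176] 17.470564443870995
lin [0.6424, -0.0137, 0.002] ang [0.04, 0.15, -92.88]
lin [0.3392, -0.0043, 0.0021] ang [0.08, 0.11, -48.58]
```

View pics/s4.png

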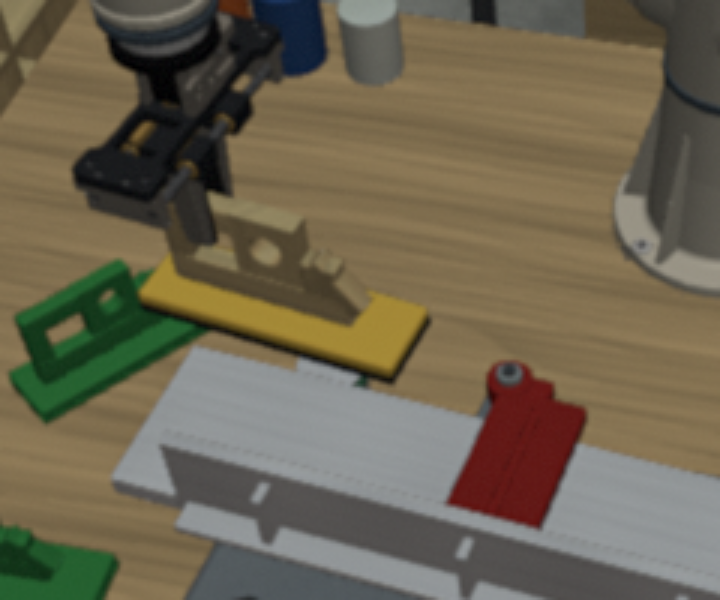

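Held at the grip bar, level, with the eye free at crop (265,255). Carrying to the rack in steps.

>>> arm_command([
  {"linear": [0.02, 0, 0], "angular": [0, 0, -3], "fingers": 0},
  {"linear": [0.06, 0, 0], "angular": [0, 0, -9], "fingers": 0},
  {"linear": [0.11, -0.001, 0], "angular": [0, 0, -16], "fingers": 0},
  {"linear": [0.16, -0.002, 0], "angular": [0, 0, -23], "fingers": 0},
  {"linear": [0.21, -0.003, 0], "angular": [0, 0, -30], "fingers": 0},
  {"linear": [0.26, -0.004, 0.001], "angular": [0, 0, -37.5], "fingers": 0},
  {"linear": [0.31, -0.005, 0.001], "angular": [0, 0, -45], "fingers": 0},
  {"linear": [0.36, -0.006, 0.001], "angular": [0, 0, -52], "fingers": 0},
  {"linear": [0.41, -0.007, 0.001], "angular": [0, 0, -59.5], "fingers": 0},
  {"linear": [0.45, -0.008, 0.001], "angular": [0, 0, -65], "fingers": 0},
  {"linear": [0.48, -0.009, 0.002], "angular": [0, 0, -69], "fingers": 0},
  {"linear": [0.49, -0.01, 0.002], "angular": [0, 0, -71], "fingers": 0},
])

```text
time: 8.8
eef_pos: [555.0, 152.5, 345.2]
eef_rot: [-0.001, 0.236, 0.972, -0.0]
force: [0.3, 0.6, -3.0]
width: 17.8
```

Run:
```python
from h import *
s=telemetry.read_state();print(s["eef_pos"],s["joint_positions"],s["width"])
E=np.array([526.2,306.5,384.4]);rel(E+[49.7,-5.3,-36.7],84.3)
rel(E+[49.7,-5.3,-126.7],84.3)
```

```text
[554.96892584 152.49981942 345.22474383] [ 2.65178480e-01  1.63745517e-01  1.52503897e+00  5.69191171e-04
  1.45547477e+00 -8.29373689e-01] 17.798200878082135
lin [0.0496, 0.1417, -0.0026] ang [-0.05, -0.15, -21.59]
lin [0.0494, 0.1419, 0.0874] ang [-0.05, -0.15, -21.59]
```

>>> arm_command([
  {"linear": [0.01, 0.028, 0], "angular": [0, 0, -4], "fingers": 0},
  {"linear": [0.022, 0.064, 0], "angular": [0, 0, -10], "fingers": 0},
  {"linear": [0.036, 0.104, 0], "angular": [0, 0, -16], "fingers": 0},
  {"linear": [0.046, 0.132, 0.01], "angular": [0, 0, -20], "fingers": 0},
  {"linear": [0.0495, 0.1419, 0.03], "angular": [0, 0, -21.59], "fingers": 0},
  {"linear": [0.0495, 0.1419, 0.06], "angular": [0, 0, -21.59], "fingers": 0},
  {"linear": [0.0495, 0.1419, 0.08], "angular": [0, 0, -21.59], "fingers": 0},
  {"linear": [0.0495, 0.1419, 0.0874], "angular": [0, 0, -21.59], "fingers": 0},
  {"linear": [0.0495, 0.1419, 0.0874], "angular": [0, 0, -21.59], "fingers": 0},
])

```text
time: 9.93
eef_pos: [575.5, 300.5, 257.2]
eef_rot: [-0.002, 0.05, 0.999, -0.001]
force: [-0.1, -0.1, -3.1]
width: 17.7
```

Run:
```python
from h import *
s=telemetry.read_state();print(s["eef_pos"],s["width"],s["time"])
A=cloud("scene");B=cloud("top");np.savez("s5.npz",a=A[0],aw=A[2],b=B[0],bw=B[2])
save("s5.png",np.hstack([cv2.resize(A[0][190:340,400:560],None,fx=2.5,fy=2.5),cv2.resize(B[0][125:275,70:230],None,fx=2.5,fy=2.5)]))
for n,W in(("scene",A[2]),("top",B[2])):
    print(n,"eye exp",proj(n,[526.2,306.5,294.4]),"peg exp root,tip",proj(n,[542.6,470,280]),proj(n,[531.2,357.3,290]))
    for q in("eye","peg_tip"): print(q,[(round(x["conf"],2),np.round(x["xy"],1).tolist()) for x in nets.pinpoint(n,q)])
```

```text
[575.47637919 300.48518693 257.16791013] 17.696632838764895 9.925
scene eye exp [466.1 258.3] peg exp root,tip [540.  280.6] [488.8 265.1]
eye [(0.91, [464.6, 261.4]), (0.78, [155.5, 199.4]), (0.73, [107.6, 276.3])]
peg_tip [(0.48, [510.7, 346.7])]
top eye exp [176.4 200.4] peg exp root,tip [107.5 195.6] [154.8 198.9]
eye [(0.95, [528.1, 191.3]), (0.58, [533.2, 298.0])]
peg_tip []
```

View pics/s5.png

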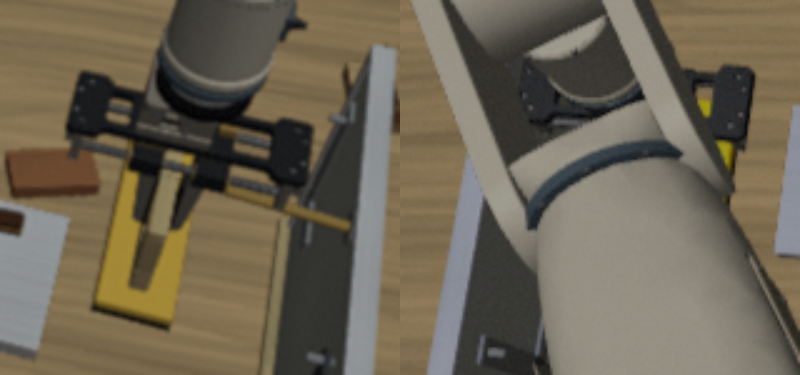

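The block is in front of the peg, and its tall grip end faces the camera as planned. In the crop the peg runs (230,190)–(350,228). I'll check the block's actual pose and tilt from the point cloud.

Run:
```python
from h import *
D=np.load("s5.npz");im=D["a"];W=D["aw"];h=cv2.cvtColor(im,cv2.COLOR_RGB2HSV).astype(int);H,S=h[...,0],h[...,1]
b=(abs(W[...,0]-530)<140)&(abs(W[...,1]-305)<60)
y=b&(H>18)&(H<32)&(S>160)&(W[...,2]>205)&(W[...,2]<260);P=W[y]
print("yellow",len(P),np.round(np.percentile(P,[1,50,99],0)));A=np.c_[P[:,0]-526,P[:,1]-306,np.ones(len(P))]
c=np.linalg.lstsq(A,P[:,2],rcond=None)[0]; r_=abs(A@c-P[:,2])<6; c=np.linalg.lstsq(A[r_],P[r_,2],rcond=None)[0];print("plane z",c)
print(cv2.minAreaRect(P[r_][:,:2].astype(np.float32)))
for xx in range(460,640,10):
    k=y&(abs(W[...,0]-xx)<5);Q=W[k]
    if len(Q)>8:print(xx,len(Q),np.round(np.percentile(Q[:,1],[3,97])),round(np.median(Q[:,2])))
t=b&(H>8)&(H<32)&(S>40)&(S<160)&(W[...,2]>255)&(W[...,2]<340);P=W[t];print("handle",len(P),np.round(np.percentile(P,[2,50,98],0)))
top=P[P[:,2]>np.percentile(P[:,2],60)];print(np.round(np.percentile(top,[2,50,98],0)))
g=(H>12)&(H<32)&(S>90)&(W[...,2]>265)&(W[...,2]<310)&(W[...,1]>372)&(W[...,1]<468)&(abs(W[...,0]-540)<25);P=W[g];print("peg",len(P),cv2.fitLine(P.astype(np.float32),2,0,.01,.01).ravel().round(3))
im0=np.load("scene0.npz");W=im0["W"];im=im0["im"];h=cv2.cvtColor(im,cv2.COLOR_RGB2HSV).astype(int);H,S=h[...,0],h[...,1]
# peg centreline in image, start picture
g=(H>12)&(H<32)&(S>90)&(W[...,2]>262)&(W[...,2]<310)&(W[...,1]>350)&(W[...,1]<466)&(abs(W[...,0]-540)<30)
for u in range(490,542,6):
    v=np.where(g[:,u])[0]
    if len(v):print(u,v.min(),v.max(),end="; ")
for q in np.linspace(0,115,6): print(proj("scene",np.array([542.6,470,280])+q*np.array([-.0996,-.991,.0872])))
```

```text
yellow 1037 [[460. 264. 221.]
 [593. 289. 234.]
 [638. 337. 239.]]
plane z [-8.75724199e-03  2.40088708e-03  2.34248451e+02]
((543.7482299804688, 304.7632751464844), (67.67776489257812, 191.3880157470703), 83.8440933227539)
490 21 [277. 290.] 233
500 20 [277. 290.] 234
510 20 [275. 288.] 234
520 28 [274. 288.] 235
530 26 [273. 339.] 234
540 39 [273. 337.] 234
550 67 [272. 336.] 234
560 67 [270. 335.] 234
570 70 [270. 334.] 234
580 78 [268. 332.] 234
590 77 [267. 332.] 234
600 78 [267. 330.] 234
610 87 [265. 329.] 234
620 113 [264. 328.] 234
630 160 [264. 326.] 233
handle 519 [[530. 279. 258.]
 [591. 300. 321.]
 [618. 360. 335.]]
[[529. 277. 323.]
 [582. 302. 325.]
 [615. 323. 339.]]
peg 187 [ 1.08000e-01  9.90000e-01 -8.50000e-02  5.40107e+02  4.21297e+02
  2.87377e+02]
490 264 267; 496 265 269; 502 267 271; 508 269 273; 514 271 275; 520 273 276; 526 274 278; 532 276 280; 538 278 282; [540.  280.6]
[529.5 277.5]
[519.2 274.3]
[508.8 271.2]
[498.5 268.1]
[488.2 265. ]
```

The pose matches the plan within about 1–2 mm: sole level, eye at z≈294, and the peg line projects onto the peg. Sliding on now.

Run:
```python
from h import *
p=telemetry.read_state()["eef_pos"]
t=np.array([575.9,301.2,257.7])
for d in([8.5,84.2,-7.4],[8.5,84.2,-15.4],[8.5,84.2,-17.4]): rel(t+d,84.3)
```

```text
lin [0.0001, 0.0844, 0.0083] ang [0.02, -0.09, -0.0]
lin [0.0001, 0.0844, 0.0163] ang [0.02, -0.09, -0.0]
lin [0.0001, 0.0844, 0.0183] ang [0.02, -0.09, -0.0]
```

>>> arm_command([
  {"linear": [0, 0.01, 0.001], "angular": [0, 0, 0], "fingers": 0},
  {"linear": [0, 0.02, 0.002], "angular": [0, 0, 0], "fingers": 0},
  {"linear": [0, 0.03, 0.003], "angular": [0, 0, 0], "fingers": 0},
  {"linear": [0, 0.04, 0.004], "angular": [0, 0, 0], "fingers": 0},
  {"linear": [0, 0.05, 0.005], "angular": [0, 0, 0], "fingers": 0},
  {"linear": [0, 0.06, 0.006], "angular": [0, 0, 0], "fingers": 0},
  {"linear": [0, 0.07, 0.007], "angular": [0, 0, 0], "fingers": 0},
  {"linear": [0, 0.08, 0.008], "angular": [0, 0, 0], "fingers": 0},
  {"linear": [0, 0.0844, 0.0083], "angular": [0, 0, 0], "fingers": 0},
  {"linear": [0, 0.0844, 0.0083], "angular": [0, 0, 0], "fingers": 0},
])

```text
time: 11.48
eef_pos: [584.4, 385.6, 250.1]
eef_rot: [-0.001, 0.05, 0.999, 0.0]
force: [0.9, -1.0, -3.3]
width: 17.7
```

Run:
```python
from h import *
s=telemetry.read_state();print(s["force"],s["ft_torque"],s["width"])
A=cloud("scene");save("s6.png",cv2.resize(A[0][190:340,420:580],None,fx=4,fy=4))
```

```text
[ 0.89038233 -0.98075253 -3.26772009] [ 0.04022452 -0.31939923 -0.02468863] 17.719922621222654
```

View pics/s6.png

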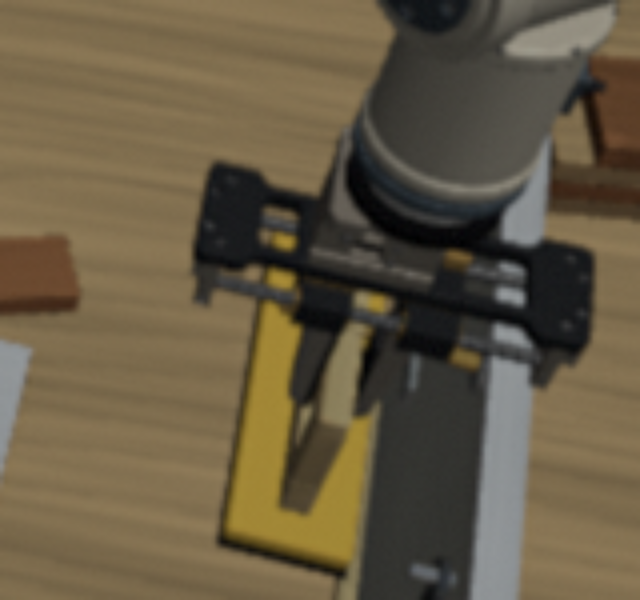

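No side force while sliding on, so the peg is through the eye. Lowering onto the peg.

>>> arm_command([
  {"linear": [0, 0, 0.003], "angular": [0, 0, 0], "fingers": 0},
  {"linear": [0, 0, 0.005], "angular": [0, 0, 0], "fingers": 0},
  {"linear": [0, 0, 0.007], "angular": [0, 0, 0], "fingers": 0},
  {"linear": [0, 0, 0.008], "angular": [0, 0, 0], "fingers": 0},
  {"linear": [0, 0, 0.008], "angular": [0, 0, 0], "fingers": 0},
])

```text
time: 12.15
eef_pos: [584.5, 385.2, 242.7]
eef_rot: [-0.001, 0.05, 0.999, 0.0]
force: [-1.3, -1.2, 0.7]
width: 17.9
```

The vertical force went from −3.3 to +0.7 N, so the peg carries the block. Opening a little, then rising straight up.

>>> arm_command([
  {"linear": [0, 0, 0], "angular": [0, 0, 0], "fingers": 0.025},
  {"linear": [0, 0, 0], "angular": [0, 0, 0], "fingers": 0.04},
  {"linear": [0, 0, 0], "angular": [0, 0, 0], "fingers": 0.042},
  {"linear": [0, 0, 0], "angular": [0, 0, 0], "fingers": 0.042},
  {"linear": [0, 0, -0.01], "angular": [0, 0, 0], "fingers": 0.042},
  {"linear": [0, 0, -0.025], "angular": [0, 0, 0], "fingers": 0.042},
  {"linear": [0, 0, -0.05], "angular": [0, 0, 0], "fingers": 0.042},
  {"linear": [0, 0, -0.08], "angular": [0, 0, 0], "fingers": 0.042},
  {"linear": [0, 0, -0.11], "angular": [0, 0, 0], "fingers": 0.042},
  {"linear": [0, 0, -0.13], "angular": [0, 0, 0], "fingers": 0.042},
  {"linear": [0, 0, -0.13], "angular": [0, 0, 0], "fingers": 0.042},
], force=20)

```text
time: 13.52
eef_pos: [585.5, 385.7, 375.7]
eef_rot: [0.001, 0.05, 0.999, 0.001]
force: [0.2, -0.0, 0.4]
width: 41.9
```

Run:
```python
from h import *
A=cloud("scene");np.savez("s7.npz",im=A[0],W=A[2]);W=A[2]
save("s7.png",cv2.resize(A[0][170:370,330:570],(720,600)))
h=cv2.cvtColor(A[0],cv2.COLOR_RGB2HSV).astype(int);H,S=h[...,0],h[...,1]
y=(abs(W[...,0]-530)<140)&(abs(W[...,1]-390)<60)&(H>18)&(H<32)&(S>160)&(W[...,2]>190)&(W[...,2]<260);P=W[y]
print(np.round(np.percentile(P,[1,50,99],0)),cv2.minAreaRect(P[:,:2].astype(np.float32)))
# jointer fit from picture
D=np.load("scene2.npz") 
for n,D in(("s7",dict(W=W,im=A[0])),("top0",np.load("top0.npz"))):
    W=D["W"];h=cv2.cvtColor(D["im"],cv2.COLOR_RGB2HSV).astype(int);S=h[...,1];V=h[...,2]
    b=(abs(W[...,2]-165)<6)&(S<45)&(V>110)&(W[...,0]>380)&(W[...,0]<640)
    xs=[];ys=[]
    for yy in range(-400,220,10):
        k=b&(abs(W[...,1]-yy)<5);Q=W[k]
        if len(Q)>12: xs.append(np.percentile(Q[:,0],2));ys.append(yy)
    xs=np.array(xs);ys=np.array(ys);p=np.polyfit(ys,xs,1)
    for _ in range(3):
        g=abs(np.polyval(p,ys)-xs)<4; 
        if g.sum()>5:p=np.polyfit(ys[g],xs[g],1)
    print(n,"front edge x=",p,g.sum(),len(g)); P=W[b]; print(" y ends",np.round(np.percentile(P[:,1],[.3,99.7])))
    k=(S<60)&(abs(W[...,2]-252)<3)&(W[...,0]>560)&(W[...,0]<660)&(W[...,1]>-380)&(W[...,1]<200);Q=W[k]
    if len(Q)>20: print(" fence top",len(Q),cv2.minAreaRect(Q[:,:2].astype(np.float32)),np.polyfit(Q[:,1],Q[:,0],1))
    H=h[...,0];g=((H<6)|(H>174))&(S>130)&(W[...,2]>180)&(W[...,2]<198)&(abs(W[...,1]+100)<100)&(abs(W[...,0]-510)<130);Q=W[g]
    lo=[];hi=[];gx=range(455,590,6)
    for x in gx:
        q=Q[abs(Q[:,0]-x)<3][:,1]; lo.append(np.percentile(q,2) if len(q)>5 else np.nan);hi.append(np.percentile(q,98) if len(q)>5 else np.nan)
    print(" guard lo",np.round(lo).tolist(),"\n hi",np.round(hi).tolist())
    c,rr=cv2.minEnclosingCircle(W[((W[...,2]>198)&(W[...,2]<212)&(abs(W[...,0]-425)<40)&(abs(W[...,1]+130)<40))][:,:2].astype(np.float32)); print(" nut",c,rr)
```

```text
[[426. 341. 202.]
 [572. 368. 218.]
 [642. 422. 229.]] ((532.7467041015625, 385.565673828125), (70.48072052001953, 222.61087036132812), 82.8324966430664)
s7 front edge x= [9.98902327e-02 4.76677786e+02] 54 54
 y ends [-428.  233.]
 fence top 1081 ((624.1131591796875, -106.17117309570312), (519.974609375, 18.451892852783203), 84.20619201660156) [1.02032215e-01 6.34853099e+02]
 guard lo [-131.0, -134.0, -132.0, -131.0, -131.0, -133.0, -134.0, -133.0, -134.0, -136.0, -135.0, -135.0, -136.0, -138.0, -137.0, -140.0, -139.0, -140.0, -141.0, -138.0, -118.0, nan, nan] 
 hi [-56.0, -58.0, -56.0, -58.0, -57.0, -58.0, -59.0, -60.0, -61.0, -63.0, -61.0, -62.0, -63.0, -64.0, -65.0, -64.0, -67.0, -67.0, -67.0, -68.0, -67.0, nan, nan]
 nut (432.63165283203125, -126.47281646728516) 10.799860954284668
top0 front edge x= [1.01647248e-01 4.74354386e+02] 54 56
 y ends [-429.  229.]
 fence top 982 ((620.79931640625, -107.24349975585938), (518.7498168945312, 16.606977462768555), 84.33173370361328) [9.90756767e-02 6.31557394e+02]
 guard lo [-137.0, -136.0, -137.0, -136.0, -137.0, -139.0, -140.0, -139.0, -139.0, -140.0, -139.0, -143.0, -141.0, -142.0, -142.0, -143.0, -145.0, -145.0, -146.0, -145.0, -147.0, -145.0, -147.0] 
 hi [-59.0, -61.0, -61.0, -62.0, -63.0, -65.0, -65.0, -65.0, -64.0, -68.0, -67.0, -67.0, -68.0, -68.0, -70.0, -69.0, -70.0, -70.0, -73.0, -72.0, -73.0, -72.0, -75.0]
 nut (429.16632080078125, -130.65882873535156) 11.95840072631836
```

View pics/s7.png

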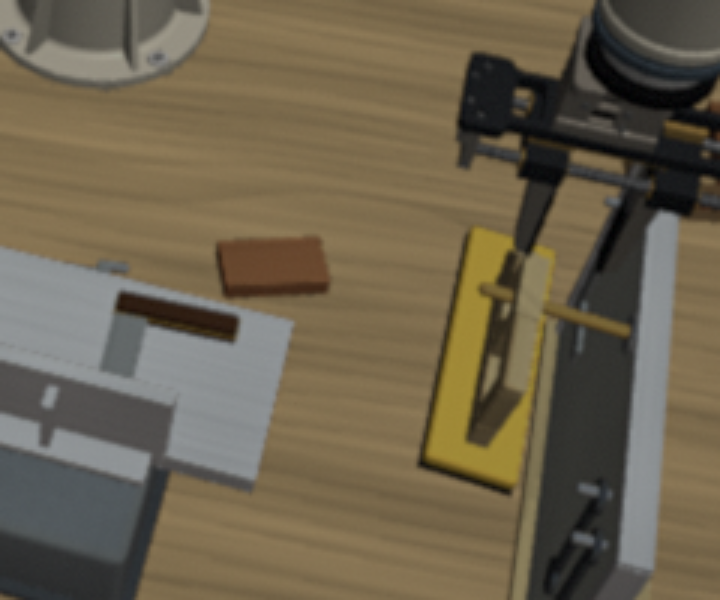

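Released: the block hangs with its eye about mid-peg, level. In the crop the peg runs (485,290)–(630,333), and the square, offcut and rack tools look untouched. The jointer fit gives a pivot at (430.6,-128), which agrees with the nut seen at (431,-128.6). Next, the guard.

```bash
cat >> h.py <<'E'
PIV=np.array([430.7,-128.]);TOOL=74.3
def C(th,gap=0,s=105):
    a=np.radians(TOOL-(th-5.74));h=18*abs(np.sin(a))+10*abs(np.cos(a));f=np.radians(th-5.74)
    return PIV+np.array([[np.cos(f),-np.sin(f)],[np.sin(f),np.cos(f)]])@[s,-6-h-gap]
E
python3 - <<'E'
from h import *
print(telemetry.read_state()["time"],C(0,20),C(80))
rel([*C(0,20),260],TOOL)
E
```

```text
13.575 [ 530.62704168 -183.73190749] [474.59574326 -31.280995  ]
lin [-0.0024, -0.5719, 0.113] ang [0.08, 0.0, 10.01]
```

>>> arm_command([
  {"linear": [0, -0.03, -0.01], "angular": [0, 0, 0], "fingers": 0.04},
  {"linear": [0, -0.08, -0.01], "angular": [0, 0, 1], "fingers": 0.04},
  {"linear": [0, -0.14, -0.01], "angular": [0, 0, 3], "fingers": 0.02},
  {"linear": [0, -0.2, 0], "angular": [0, 0, 5], "fingers": 0},
  {"linear": [-0.001, -0.26, 0.02], "angular": [0, 0, 7], "fingers": 0},
  {"linear": [-0.001, -0.32, 0.04], "angular": [0, 0, 8], "fingers": 0},
  {"linear": [-0.002, -0.38, 0.06], "angular": [0, 0, 9], "fingers": 0},
  {"linear": [-0.002, -0.44, 0.08], "angular": [0, 0, 10], "fingers": 0},
  {"linear": [-0.0024, -0.5, 0.1], "angular": [0, 0, 10], "fingers": 0},
  {"linear": [-0.0024, -0.55, 0.11], "angular": [0, 0, 10], "fingers": 0},
  {"linear": [-0.0024, -0.5719, 0.113], "angular": [0, 0, 10], "fingers": 0},
  {"linear": [-0.0024, -0.5719, 0.113], "angular": [0, 0, 10], "fingers": 0},
], force=40)

```text
time: 15.08
eef_pos: [529.0, -185.7, 259.5]
eef_rot: [-0.001, 0.138, 0.99, 0.001]
force: [0.2, 1.2, -0.2]
width: 0.2
```

Run:
```python
from h import *
s=telemetry.read_state();print(s["eef_pos"],s["width"],s["joint_positions"])
rel([*C(0,20),260],TOOL);rel([*C(0,20),146],TOOL)
im,d,W=cloud("scene");p=s["eef_pos"]
m=(abs(W[...,0]-p[0])<120)&(abs(W[...,1]-p[1])<120)
for a in range(255,400,10):
    k=m&(W[...,2]>=a)&(W[...,2]<a+10);P=W[k]
    if len(P)>3:print(a,len(P),np.round(np.percentile(P[:,:2],[2,50,98],0)).tolist())
```

```text
[ 528.97502    -185.65555086  259.47896406] 0.24197431737071906 [-3.40902492e-01  1.86485908e-01  1.67950404e+00  1.02250855e-03
  1.27719082e+00 -1.63495476e+00]
lin [-0.0011, 0.0023, -0.0005] ang [0.06, -0.09, -0.17]
lin [-0.0012, 0.0022, 0.1135] ang [0.06, -0.09, -0.17]
255 34 [[605.0, -304.0], [618.0, -162.0], [631.0, -73.0]]
285 5 [[531.0, -197.0], [537.0, -187.0], [540.0, -180.0]]
295 31 [[525.0, -197.0], [538.0, -182.0], [542.0, -171.0]]
305 37 [[527.0, -198.0], [538.0, -180.0], [542.0, -169.0]]
315 38 [[527.0, -201.0], [537.0, -182.0], [543.0, -168.0]]
325 44 [[527.0, -200.0], [537.0, -183.0], [544.0, -168.0]]
335 46 [[526.0, -201.0], [538.0, -182.0], [544.0, -167.0]]
345 43 [[531.0, -204.0], [537.0, -181.0], [545.0, -167.0]]
355 19 [[535.0, -204.0], [540.0, -178.0], [546.0, -168.0]]
375 39 [[488.0, -272.0], [539.0, -156.0], [580.0, -95.0]]
385 184 [[489.0, -271.0], [552.0, -177.0], [581.0, -94.0]]
395 374 [[517.0, -271.0], [551.0, -175.0], [581.0, -110.0]]
```

The tip reads z≈293 against 259.5 reported, which confirms the +33.5 mm offset. Descending to a true tip of about 175 (10 mm above the bed, overlapping the guard).

>>> arm_command([
  {"linear": [-0.001, 0.002, 0.03], "angular": [0, 0, 0], "fingers": 0},
  {"linear": [-0.0012, 0.0022, 0.06], "angular": [0, 0, 0], "fingers": 0},
  {"linear": [-0.0012, 0.0022, 0.085], "angular": [0, 0, 0], "fingers": 0},
  {"linear": [-0.0012, 0.0022, 0.105], "angular": [0, 0, 0], "fingers": 0},
  {"linear": [-0.0012, 0.0022, 0.1175], "angular": [0, 0, 0], "fingers": 0},
  {"linear": [-0.0012, 0.0022, 0.1175], "angular": [0, 0, 0], "fingers": 0},
])

```text
time: 15.88
eef_pos: [530.7, -181.8, 141.9]
eef_rot: [-0.001, 0.137, 0.991, 0.001]
force: [-0.2, -0.9, 0.6]
width: 0.6
```

Run:
```python
from h import *
s=telemetry.read_state();print(s["eef_pos"],s["force"])
for th,g in((0,8),(0,0),(8,0),(16,0),(24,0),(32,0),(40,0),(48,0),(56,0),(64,0),(72,0),(80,0)): print(th,end=" ");rel([*C(th,g),142],TOOL)
```

```text
[ 530.70393164 -181.76591824  141.88683182] [-0.24211734 -0.88728413  0.55912348]
0 lin [0.0016, 0.0099, -0.0001] ang [0.09, -0.13, -0.07]
0 lin [0.003, 0.0178, -0.0001] ang [0.09, -0.13, -0.07]
8 lin [0.0029, 0.0321, -0.0001] ang [0.09, -0.13, -0.07]
16 lin [0.0048, 0.0468, -0.0] ang [0.09, -0.13, -0.07]
24 lin [0.009, 0.0613, 0.0] ang [0.09, -0.13, -0.07]
32 lin [0.0154, 0.0755, 0.0] ang [0.09, -0.13, -0.07]
40 lin [0.0241, 0.0888, 0.0001] ang [0.09, -0.13, -0.07]
48 lin [0.0349, 0.1009, 0.0001] ang [0.09, -0.13, -0.07]
56 lin [0.0477, 0.1114, 0.0002] ang [0.09, -0.13, -0.07]
64 lin [0.0622, 0.1199, 0.0002] ang [0.09, -0.13, -0.07]
72 lin [0.078, 0.126, 0.0003] ang [0.09, -0.13, -0.07]
80 lin [0.0949, 0.1296, 0.0003] ang [0.09, -0.13, -0.07]
```

>>> arm_command([
  {"linear": [0.0016, 0.0099, 0], "angular": [0, 0, 0], "fingers": 0},
  {"linear": [0.003, 0.0178, 0], "angular": [0, 0, 0], "fingers": 0},
  {"linear": [0.003, 0.025, 0], "angular": [0, 0, 0], "fingers": 0},
  {"linear": [0.0029, 0.0321, 0], "angular": [0, 0, 0], "fingers": 0},
  {"linear": [0.0038, 0.0395, 0], "angular": [0, 0, 0], "fingers": 0},
  {"linear": [0.0048, 0.0468, 0], "angular": [0, 0, 0], "fingers": 0},
  {"linear": [0.0048, 0.0468, 0], "angular": [0, 0, 0], "fingers": 0},
])

```text
time: 16.75
eef_pos: [539.0, -135.0, 142.0]
eef_rot: [-0.001, 0.137, 0.991, 0.001]
force: [-1.6, -2.7, -0.1]
width: 0.4
```

```bash
cat >> h.py <<'E'
def guard_angle():
    im,d,W=cloud("scene");h=cv2.cvtColor(im,cv2.COLOR_RGB2HSV).astype(int);H,S=h[...,0],h[...,1]
    g=((H<6)|(H>174))&(S>130)&(W[...,2]>182)&(W[...,2]<198)&(np.hypot(W[...,0]-PIV[0],W[...,1]-PIV[1])<230);Q=W[g][:,:2]
    rd=np.hypot(*(Q-PIV).T);Q=Q[rd>40]
    if len(Q)>50:
        c=cv2.minAreaRect(Q.astype(np.float32));print("guard",len(Q),c)
        m=Q.mean(0)-PIV;print(" centroid",m.round(),np.degrees(np.arctan2(m[1],m[0])).round(1))
    return im
E
python3 - <<'E'
from h import *
s=telemetry.read_state();print(s["eef_pos"],s["force"],s["width"])
guard_angle()
for th in range(24,88,8): print(th,end=" ");rel([*C(th),142],TOOL)
E
```

```text
[ 539.00977497 -134.96542968  141.95074587] [-1.64876462 -2.72186418 -0.14646351] 0.4113389031411852
guard 777 ((509.6791687011719, -81.81796264648438), (153.2479248046875, 77.78845977783203), 7.0206732749938965)
 centroid [103.  54.] 27.5
24 lin [0.0043, 0.0143, 0.0] ang [0.09, -0.12, -0.05]
32 lin [0.0107, 0.0285, 0.0] ang [0.09, -0.12, -0.05]
40 lin [0.0194, 0.0418, 0.0001] ang [0.09, -0.12, -0.05]
48 lin [0.0302, 0.0539, 0.0001] ang [0.09, -0.12, -0.05]
56 lin [0.043, 0.0644, 0.0002] ang [0.09, -0.12, -0.05]
64 lin [0.0575, 0.0729, 0.0002] ang [0.09, -0.12, -0.05]
72 lin [0.0733, 0.079, 0.0003] ang [0.09, -0.12, -0.05]
80 lin [0.0902, 0.0826, 0.0003] ang [0.09, -0.12, -0.05]
```

Contact is at 3.2 N and the guard is at about 13°, as expected with a little lag. Continuing the sweep.

>>> arm_command([
  {"linear": [0.0043, 0.0143, 0], "angular": [0, 0, 0], "fingers": 0},
  {"linear": [0.0107, 0.0285, 0], "angular": [0, 0, 0], "fingers": 0},
  {"linear": [0.0194, 0.0418, 0], "angular": [0, 0, 0], "fingers": 0},
  {"linear": [0.0302, 0.0539, 0], "angular": [0, 0, 0], "fingers": 0},
  {"linear": [0.0365, 0.0593, 0], "angular": [0, 0, 0], "fingers": 0},
  {"linear": [0.043, 0.0644, 0], "angular": [0, 0, 0], "fingers": 0},
  {"linear": [0.0502, 0.0688, 0], "angular": [0, 0, 0], "fingers": 0},
  {"linear": [0.0575, 0.0729, 0], "angular": [0, 0, 0], "fingers": 0},
  {"linear": [0.0653, 0.0762, 0], "angular": [0, 0, 0], "fingers": 0},
  {"linear": [0.0733, 0.079, 0], "angular": [0, 0, 0], "fingers": 0},
  {"linear": [0.0733, 0.079, 0], "angular": [0, 0, 0], "fingers": 0},
])

```text
time: 18.18
eef_pos: [491.4, -39.8, 142.9]
eef_rot: [0.001, 0.137, 0.991, 0.001]
force: [3.8, -6.3, -1.6]
width: 0.1
```

Run:
```python
from h import *
s=telemetry.read_state();print(s["eef_pos"],s["force"],s["width"],s["joint_positions"])
im=guard_angle();save("s8.png",cv2.resize(im[150:330,200:440],(720,540)))
for th in (72,76,80,82): print(th,end=" ");rel([*C(th),142],TOOL)
```

```text
[491.37205085 -39.82578573 142.88772503] [ 3.78478007 -6.31657793 -1.59414563] 0.11191617079372648 [-8.49287783e-02  1.90520433e-01  1.95013214e+00  1.51063908e-03
  9.98982226e-01 -1.38190001e+00]
guard 486 ((450.1361389160156, -13.449188232421875), (138.5675506591797, 83.55355834960938), 62.26050567626953)
 centroid [ 41. 134.] 73.0
72 lin [0.0018, 0.0002, 0.0009] ang [0.09, 0.1, -0.04]
76 lin [0.0102, 0.0023, 0.0009] ang [0.09, 0.1, -0.04]
80 lin [0.0187, 0.0038, 0.0009] ang [0.09, 0.1, -0.04]
82 lin [0.0218, 0.0043, 0.0009] ang [0.09, 0.1, -0.04]
```

View pics/s8.png

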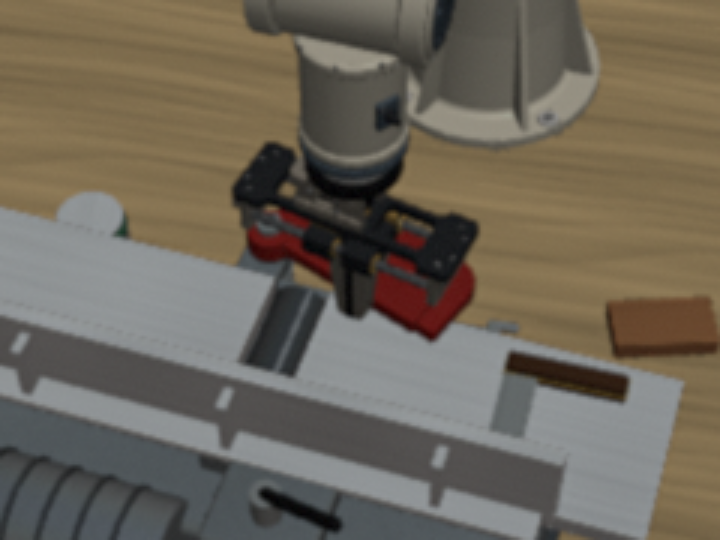

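The guard is at about 68°, the cutterhead is uncovered, and the fingers press on the guard's edge. The square, tin and offcut are undisturbed. Final push to 80°.

>>> arm_command([
  {"linear": [0.006, 0.0013, 0], "angular": [0, 0, 0], "fingers": 0},
  {"linear": [0.012, 0.0026, 0.0005], "angular": [0, 0, 0], "fingers": 0},
  {"linear": [0.018, 0.0037, 0.0009], "angular": [0, 0, 0], "fingers": 0},
  {"linear": [0.022, 0.0043, 0.0009], "angular": [0, 0, 0], "fingers": 0},
  {"linear": [0.024, 0.0045, 0.0009], "angular": [0, 0, 0], "fingers": 0},
  {"linear": [0.024, 0.0045, 0.0009], "angular": [0, 0, 0], "fingers": 0},
  {"linear": [0.024, 0.0045, 0.0009], "angular": [0, 0, 0], "fingers": 0},
])

```text
time: 19.1
eef_pos: [472.6, -30.0, 143.0]
eef_rot: [0.004, 0.137, 0.991, 0.0]
force: [6.3, -6.6, -0.0]
width: 0.4
```

Run:
```python
from h import *
s=telemetry.read_state();print(s["eef_pos"],s["force"],s["width"])
im=guard_angle();save("s9.png",cv2.resize(im[150:360,200:560],(800,467)))
for th in (76,78,80,82): print(th,end=" ");rel([*C(th),142],TOOL)
# edge vs. finger: contact line estimate
W=cloud("scene")[2]
for n in("scene",):
  h=cv2.cvtColor(im,cv2.COLOR_RGB2HSV).astype(int);H,S=h[...,0],h[...,1]
  g=((H<6)|(H>174))&(S>130)&(W[...,2]>182)&(W[...,2]<193)
  e=[]
  for y in range(-90,45,5):
    q=W[g&(abs(W[...,1]-y)<2.5)&(W[...,0]>370)&(W[...,0]<540)]
    if len(q)>4:e.append((y,np.percentile(q[:,0],97)))
  e=np.array(e);print(e.round().tolist());p=np.polyfit(e[:,0],e[:,1],1);print("edge angle",90-np.degrees(np.arctan(p[0]))+5.74)
```

```text
[472.59294145 -30.01536451 142.98155365] [ 6.27100038 -6.64817661 -0.0119894 ] 0.4325738290278717
guard 468 ((424.96405029296875, -27.625885009765625), (167.1351776123047, 79.81529998779297), 75.5068130493164)
 centroid [ 14. 118.] 83.1
76 lin [-0.0107, -0.0021, 0.0011] ang [0.1, 0.44, -0.03]
78 lin [-0.0065, -0.0013, 0.001] ang [0.1, 0.44, -0.03]
80 lin [-0.0022, -0.0007, 0.001] ang [0.1, 0.44, -0.03]
82 lin [0.0008, -0.0001, 0.001] ang [0.1, 0.44, -0.03]
[[-90.0, 445.0], [-85.0, 448.0], [-80.0, 452.0], [-75.0, 450.0], [-70.0, 453.0], [-65.0, 455.0], [-60.0, 455.0], [-55.0, 455.0], [-15.0, 464.0], [-10.0, 468.0], [-5.0, 468.0], [0.0, 467.0], [5.0, 471.0], [10.0, 473.0], [15.0, 471.0], [20.0, 476.0], [25.0, 474.0], [30.0, 476.0], [35.0, 479.0], [40.0, 479.0]]
edge angle 81.9708775968879
```

Guard at about 81–82° by two estimates, with about 9 N on the fingers. Holding it for over half a second, then the last check.

>>> arm_command([
  {"linear": [0, 0, 0], "angular": [0, 0, 0], "fingers": 0},
  {"linear": [0, 0, 0], "angular": [0, 0, 0], "fingers": 0},
  {"linear": [0, 0, 0], "angular": [0, 0, 0], "fingers": 0},
  {"linear": [0, 0, 0], "angular": [0, 0, 0], "fingers": 0},
  {"linear": [0, 0, 0], "angular": [0, 0, 0], "fingers": 0},
  {"linear": [0, 0, 0], "angular": [0, 0, 0], "fingers": 0},
])

```text
time: 19.95
eef_pos: [475.4, -30.5, 143.7]
eef_rot: [0.007, 0.137, 0.991, 0.0]
force: [6.3, -4.5, -3.0]
width: 0.7
```

Run:
```python
from h import *
s=telemetry.read_state();print(s["eef_pos"],s["force"],abs(s["qvel"]).max())
im=guard_angle();save("s10.png",cv2.resize(im[150:360,200:560],(800,467)))
```

```text
[475.41005061 -30.48586441 143.69959173] [ 6.26720458 -4.54461318 -3.04819472] 0.001985310613459965
guard 477 ((428.1622619628906, -26.993377685546875), (166.16793823242188, 80.85472106933594), 76.135009765625)
 centroid [ 18. 120.] 81.4
```

View pics/s10.png

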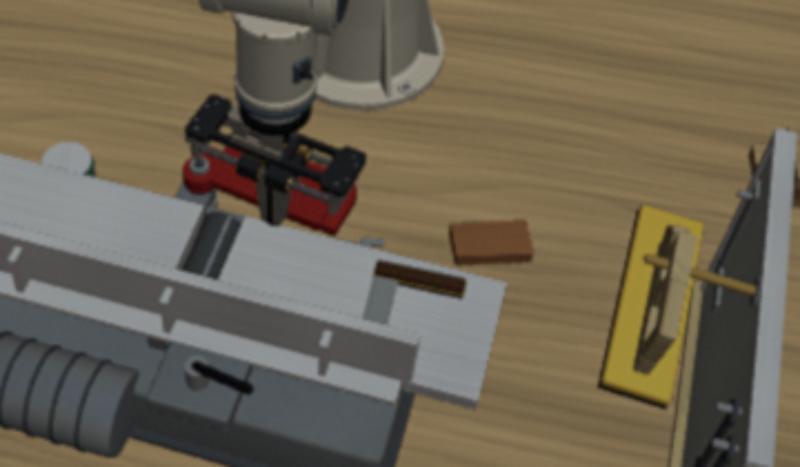

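The block hangs on the peg, the guard is open at about 80° and still (joint speeds ≤0.002 rad/s), the fingers press with about 7.7 N, and the bystanders lie where they were. Handing in.

```bash
python3 -c "
from station import r
print(r.hand_in())"
```

```text
the job is handed in; nothing more can be done
None
```

The yellow push block hangs by its eye on the free brass peg, and I handed in with the fingers holding the red guard open at about 80°.

**Last checks**
- **Push block:** the last picture shows it hanging on the peg, about 80 mm along as planned, with nothing touching it.
- **Guard:** it stood still, with arm joint speeds at or below 0.002 rad/s and about 8 N on the fingers. My angle readings ranged from 79° to 82°, all within the 7° allowance.
- **Cutterhead:** it is uncovered, and I planned every pass to stay about 10 mm above the beds. No wrist force suggested a touch.
- **Other items:** the try square, wax tin and wood offcut look undisturbed. Little of the spanner shows in the last picture, so I did not check it there, but the tool never went near it.

**What went wrong or disagreed**
- **First grasp:** it closed just above the handle, without touching it. The fingertips sit about 33 mm higher than the reported tool position. I measured that from the depth images and allowed for it afterwards.
- **Holding the guard:** the tool crept back about 3 mm in the final hold, bringing the guard from about 82° to 80°, and was then still.

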